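Snap the lid onto the food tub

ROBOT

A 7-joint arm with a two-finger parallel gripper is mounted at the origin on a cart in front of the work surface, level with it; the furniture and walls round the work are solid. World frame = base frame: x ahead of the robot, y to its left, z up, the work surface at z = 0. Lengths are in m, angles in degrees, forces in N, time in s.
With the tool pointing down it reaches from about 0.4 to 0.875 m from the base axis. Payload 6.5 kg.
Tool frame: the origin (TCP) lies between the finger pads; the fingertips stand 17 mm ahead of it and the grasp point (between the pads) lies 2 mm behind it; z points along the fingers, y is the direction in which the jaws open and shut (so a half turn about z gives the same grasp; the last joint's range is limited). The gripper opens to 88 mm and grips with 3 to 60 N. Pads are 18 mm wide; open, the fingers measure 123 mm over their backs; the gripper's body (75 mm by 187 mm) begins 45 mm behind the grasp point.
Start: joints at [63.701, 30.733, -0.252, 88.115, 0.149, 61.152, -4.079], TCP at [0.249, -0.6, 0.256] pointing down, gripper open.
Joint ranges: [-154.64, 154.64], [-21.42, 123.67], [-72.66, 72.17], [13.99, 137.28], [-74.86, 254.86], [10.95, 109.41], [-158.01, 158.01]. Speed limits (degrees/s): [136.94, 136.94, 180, 180, 180, 180, 180].

INTERFACE

Orientations are given as [roll, pitch, yaw] about the fixed x, y, z axes, in that order (R = Rz(yaw) Ry(pitch) Rx(roll)).
In Python, from bench import status, cams, job gives the robot as it stands.
- The arm moves only by the tool servo_tool, never from a script. Its argument "plan" is a list of rows, each a list of 6 numbers: the shift along the world's x, y, z in mm, then the turn, a rotation vector about the world's x, y, z in degrees. A call has 1 to 12 rows; each row shifts and turns the pose as measured when the row begins; what a row does not reach is not made up. A row lasts 1/8 s, in which the tool goes at most 62.5 mm and 10.7 degrees, less where a joint would pass 70% of its speed; a pose out of reach is approached as far as the arm can. A call is refused whole if a number of a shift passes 62.5 or a number of a turn 10.7, either way. A call with a gripper value outside its range is refused whole. "fingers" is the opening, from 0 (shut) to 1 (fully open), set as the call begins (left out, the last holds). The fingers move at their own pace and stop on an object; "force" is the grip in N (left out, the last holds). Time passes only in rows, so rows that do not move let the fingers close. It gives the time, the measured TCP pose, the force and the opening at its end, in the units of the state.
- status.get_obs(): the state, without advancing time (a new reading comes with each control period).
- cams.read_camera(name): name is "scene" or "top" or "wrist"; returns a dict with "image" (400x640x3 uint8, red, green, blue), "range_z" (400x640 float32, m along the optical axis (not along the pixel's ray), 0 where there is no reading), "fx", "fy", "cx", "cy" (pixels), "D" ([k1, k2, p1, p2, k3] as OpenCV has them; the pictures are not rectified), "R" (3x3) and "t" (3): a world point X has camera coordinates R X + t; the wrist camera has in their place "tool_from_camera" (4x4, takes a point from camera to tool coordinates, whose origin is the TCP and whose axes are the flange's). Camera axes: x right, y down, z forward; pixel columns grow to the right and rows downward; lengths in m; the calibration is good to about 2 mm. A picture is of the moment at which its call begins: read the wrist's pose just before it.
- job.sign_off(): hands the job in, once; it reports no verdict.
Trained networks look in a picture, given as the dict that the camera call returned (one of the last four; its "shot" number tells which), for a name from the list of things; names that differ only in an ending like _2 or _b are one class to them, and where a whole thing is asked for, a point or a joint stands for the part that bears it (a point fixed in the world has none). Each returns a list of dicts, best first, with "confidence" (0 to 1); they miss things now and then, are a little off and sometimes report something else, mostly with a low value. They report only what shows in the picture. A call takes as long as a camera call.
- cams.look_for(label, picture): "box" ([left, top, right, bottom] in pixels, round what is visible of it).
- cams.cut_out(label, picture): "pixels" (400x640 bool, what is visible of it) and "box" ([left, top, right, bottom] in pixels, round what is visible of it).
- cams.pinpoint(label, picture): "xy" ([column, row] in pixels: a listed point, or the origin of a listed thing).
The state is a dict: "time": time; "joint_positions": joint angles; "joint_vel": joint speeds; "effort": joint torques, N m; "ee_pos": TCP position; "tool_rot": TCP orientation; "wrist_force": force on the tool from outside, world axes, zero at the start; "ft_torque": the same for the moment, N m; "gripper_width": finger opening in m.
Only numpy, scipy, OpenCV 4.12 (cv2) and the standard library are available. Lean on these libraries where they do the work, as an engineer would, in place of code of your own. Each camera call takes 0.05 s, during which the arm holds its last target. There are 200 camera calls.

TASK

Put the loose grey lid on the oblong food tub, the one of the two open tubs that it fits, and press it down until it has snapped fully home at both ends. Let go and leave the closed tub standing upright about where it was, without knocking over or shifting the other things.

Things in the scene. Friction and masses are not known exactly. Their poses are not given: they have to be found in the camera images.
- tub: White oblong open food tub, loose, 0.5 to 0.9 kg: 140 mm long (its x) by 100 wide (y) by 65 high, walls 5 mm, rounded rim. Origin at the centre of its underside, z up. Outside each short end a 56 mm wide sprung catch slopes out up to 5.5 mm from the wall, 51 to 62 mm above the underside. The lid fits either way round. The two tubs may stand in either place.
- lid_grip (a point): Centre of the lid's grip bar. Loose grey lid, 0.1 to 0.17 kg, 156 mm long (x) by 114 wide (y): 4 mm plate with a skirt round it, lying right way up on the table. The bar stands in the middle of the plate: 60 mm long (x), 16 thick (y), 26 high; this point is half-way up, 13 mm above the plate's top, 39.5 mm above the skirt's lower edge; 82 mm above the tub's underside when snapped home.
- lid_end_a (a point): On top of the lid's plate, on the centre line 60 mm from the middle towards its +x end: a clear place to press. Set on the tub, the lid first rests on the catches about 11 mm too high; 6 to 14 N on an end snaps a bead in the skirt under the catch there, and the plate lies on the rim. This point is then 69 mm above the tub's underside (unsnapped about 80).
- lid_end_b (a point): The same near the lid's -x end, 60 mm from the middle. The skirt reaches 22.5 mm below the plate's underside and passes outside the tub's walls with 2 mm of play at each end and 2 to 4 mm at each side.
- small_tub: The other open tub, white and square, 92 x 92 x 58 mm, loose; the lid does not fit it. Origin at the centre of its underside.
- spice: Spice jar with a black cap, 41 mm across, 105 mm high, loose bystander behind the lid. Origin at the centre of its underside.
- garlic: Garlic bulb, 56 mm, loose bystander near the robot. Origin at its underside.
- pepper: Small pepper mill, 44 mm across, 90 mm high, loose bystander near the robot. Origin at the centre of its underside.

How it is judged (in metres and radians):
At the end, for the whole second after the job is handed in: Both ends of the lid's plate lie within 3.5 mm of their fully seated height (69 mm above the tub's underside), the lid is centred on the oblong tub within 8 mm, and the tub stands at rest upright on the table, less than 80 mm from where it began (z of lid_end_a in the frame of tub between 0.065 and 0.0725 m and z of lid_end_b in the frame of tub between 0.065 and 0.0725 m and horizontal distance between lid_grip and tub below 0.008 m and angle between tub's own z axis and vertical below 0.05 rad and height (world z) of tub between -0.005 and 0.005 m and distance of tub from where it was at the start of the episode below 0.08 m and linear speed of tub below 0.02 m/s); the robot touches nothing.
It fails at once if the square tub is shifted by more than 50 mm or tipped (distance of small_tub from where it was at the start of the episode above 0.05 m or angle between small_tub's own z axis and vertical above 0.5 rad).
It fails at once if the spice jar is shifted by more than 50 mm or tipped (distance of spice from where it was at the start of the episode above 0.05 m or angle between spice's own z axis and vertical above 0.5 rad).
It fails at once if the pepper mill is shifted by more than 50 mm or tipped (distance of pepper from where it was at the start of the episode above 0.05 m or angle between pepper's own z axis and vertical above 0.5 rad).
It fails at once if the garlic is shifted by more than 50 mm (distance of garlic from where it was at the start of the episode above 0.05 m).
It also fails if it takes over 48 s, if anything falls off the work surface, if the arm or the gripper's body presses on something with over 40 N, if the wrist force passes 120 N, or if a joint passes its speed limit or range.

## Working session

There is one attempt and no reset: what is moved stays moved. The work goes in short steps, Python scripts to look and compute and a tool call to move; the robot and the scene stay as the last step left them, time stands still between calls to the robot, and variables do not carry over. Pictures are saved under pics/ and viewed, about 8 in all and at most 12, crops included, and the job is handed in when it is done.

Besides the shell and the picture viewer there is one more tool, called after "Call:" as name(argument=value, ...), one argument or row to a line, values as JSON. servo_tool: Moves the arm, as the interface text tells. Its arguments: {"type":"object","properties":{"plan":{"type":"array"},"fingers":{"type":"number"},"force":{"type":"number"}},"required":["plan"]}

```bash
mkdir -p pics; cat > h.py <<'E'
import numpy as np, cv2
from bench import status, cams, job
def ray(p,uv):
    K=np.array([[p['fx'],0,p['cx']],[0,p['fy'],p['cy']],[0,0,1.]])
    n=cv2.undistortPoints(np.array(uv,float).reshape(-1,1,2),K,np.array(p['D'],float)).reshape(-1,2)
    return np.c_[n,np.ones(len(n))]
def world(p,uv,z):  # z: depth array along the axis
    X=ray(p,uv)*np.array(z).reshape(-1,1)
    return (X-np.array(p['t']))@np.array(p['R'])
def onplane(p,uv,h):
    R=np.array(p['R']);t=np.array(p['t']);d=ray(p,uv)@R;c=-R.T@t
    return c+d*((h-c[2])/d[:,2])[:,None]
def cloud(p,m):
    v,u=np.nonzero(m&(p['range_z']>0)); return world(p,np.c_[u,v],p['range_z'][v,u])
def save(p,n): cv2.imwrite('pics/'+n,p['image'][:,:,::-1])
E
cat > m1.py <<'E'
from h import *
np.set_printoptions(precision=4,suppress=True)
o=status.get_obs();print(o)
for cam in ('top','scene'):
    p=cams.read_camera(cam);save(p,cam+'1.png');print(cam)
    for n in ('tub','small_tub','lid_grip','spice','garlic','pepper'):
        for r in cams.cut_out(n,p)[:2]:
            c=cloud(p,r['pixels'])
            if len(c)<10: continue
            hi=c[:,2]>np.percentile(c[:,2],98)-.006
            rect=cv2.minAreaRect((c[hi,:2]*1000).astype(np.float32))
            print(n,round(r['confidence'],2),np.array(r['box']).round(),'zmax',np.percentile(c[:,2],98),'rect mm',np.array(rect[0]).round(1),np.array(rect[1]).round(1),round(rect[2],1))
    for n in ('lid_grip','lid_end_a','lid_end_b','tub'):
        for r in cams.pinpoint(n,p)[:2]: print(n,round(r['confidence'],2),np.round(r['xy'],1),onplane(p,[r['xy']],{'lid_grip':.04,'tub':0}.get(n,.0265))[0])
E
python3 m1.py
```

```text
{'time': 0.0, 'joint_positions': array([63.7012, 30.7788, -0.2513, 88.1697,  0.151 , 61.1522, -4.0805]), 'joint_vel': array([ 0.1179, -0.0513,  0.0318,  0.0067, -0.0658,  0.0575,  0.0402]), 'effort': array([ -0.0008, -57.0974,   0.9903, -25.1603,  -0.0563,   0.0178,
         0.0002]), 'ee_pos': array([ 0.2485, -0.6   ,  0.2548]), 'tool_rot': array([-179.9001,    0.0107,   22.5074]), 'wrist_force': array([ 0.2451, -0.6287, -0.1794]), 'ft_torque': array([0.0087, 0.0108, 0.0098]), 'gripper_width': 0.08791487059814573}
top
tub 0.93 [382. 171. 436. 236.] zmax 0.06745896828136014 rect mm [ 511.5 -181.9] [143.4 102.1] 8.0
tub 0.44 [294. 199. 352. 266.] zmax 0.05227634604254745 rect mm [437.   47.3] [59.6 15.6] 14.5
small_tub 0.56 [203. 171. 246. 219.] zmax 0.06022051598276988 rect mm [538.6 313. ] [93.4 92.9] 19.9
small_tub 0.22 [383. 172. 434. 232.] zmax 0.06736725222310551 rect mm [ 511.3 -181.4] [143.4 101.2] 8.2
garlic 0.85 [241. 251. 256. 273.] zmax 0.05037966759813247 rect mm [356.6 244.5] [25.8 20.1] 44.0
pepper 0.66 [408. 256. 425. 274.] zmax 0.09172836794563449 rect mm [ 350.1 -196
[... 431 characters left out ...]
lid_grip 0.67 [311. 198. 394. 242.] zmax 0.05175522466700777 rect mm [435.4  51.9] [58.8 16.3] 17.4
spice 0.97 [270. 157. 286. 204.] zmax 0.1056687017008372 rect mm [658.1  48.3] [33.8 31. ] 40.1
garlic 0.95 [318. 255. 353. 289.] zmax 0.05047777739477676 rect mm [353.3 252.4] [13.4 12.5] 1.3
pepper 0.95 [423. 162. 442. 199.] zmax 0.08766660741582738 rect mm [ 345.2 -187.7] [26.6 13.4] 22.7
lid_grip 0.94 [352.8 208.9] [0.4348 0.0539 0.04  ]
lid_end_a 0.97 [324.9 210. ] [0.4965 0.0709 0.0265]
lid_end_a 0.63 [380.3 217.9] [0.3777 0.0341 0.0265]
lid_end_b 0.97 [324.9 210. ] [0.4965 0.0709 0.0265]
lid_end_b 0.63 [380.3 217.9] [0.3777 0.0341 0.0265]
tub 0.84 [373.9 180.8] [ 0.5121 -0.1929  0.    ]
```

View images.

```bash
python3 -c "
import cv2,numpy as np
a=cv2.imread('pics/top1.png')[130:300,180:460];b=cv2.imread('pics/scene1.png')[130:300,180:460]
cv2.imwrite('pics/c1.png',cv2.resize(np.vstack([a,b]),None,fx=1.7,fy=1.7))"
```

```text
(no output)
```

View pics/c1.png

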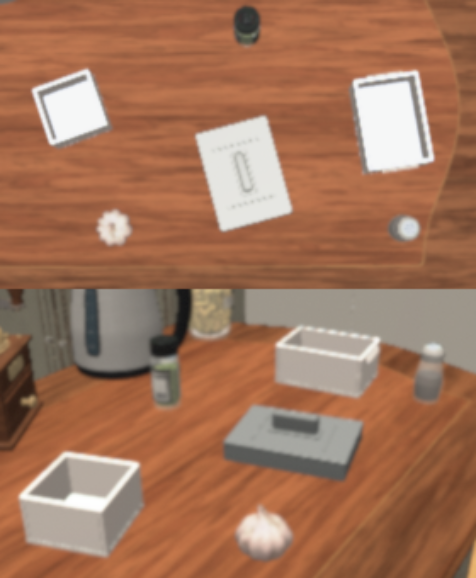

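The oblong tub is on the right (crop 390,120), with the lid in the middle (245,175) and the spice jar behind it. The pepper mill stands by the tub. This agrees with the networks, so I'm moving above the lid for a closer look.

Call:
servo_tool(
  plan=[
    [15,54,0,0,0,-0.5],
    [15,54,0,0,0,-0.5],
    [15,54,0,0,0,-0.5],
    [15,54,0,0,0,-0.5],
    [15,54,0,0,0,-0.5],
    [15,54,0,0,0,-0.5],
    [15,54,0,0,0,-0.5],
    [15,54,0,0,0,-0.5],
    [15,54,0,0,0,-0.5],
    [15,54,0,0,0,-0.5],
    [15,54,0,0,0,-0.5],
    [15,54,0,0,0,0],
  ],
  fingers=1,
)

```text
time: 2.6
ee_pos: [0.4316, 0.0632, 0.2587]
tool_rot: [179.4, -0.4, 16.3]
wrist_force: [0.4, -0.1, 0.3]
gripper_width: 0.0884
```

```bash
cat > m2.py <<'E'
from h import *
import sys
from scipy.spatial.transform import Rotation as Ro
np.set_printoptions(precision=4,suppress=True)
def wrist():
    o=status.get_obs();p=cams.read_camera('wrist')
    T=np.eye(4);T[:3,:3]=Ro.from_euler('xyz',o['tool_rot'],degrees=True).as_matrix();T[:3,3]=o['ee_pos']
    W=T@np.array(p['tool_from_camera']);p['R']=W[:3,:3].T;p['t']=-W[:3,:3].T@W[:3,3]
    print(o['time'],o['ee_pos'],o['tool_rot'],o['wrist_force'],o['gripper_width']);return p
def rep(n,p,lo,hi):
    r=cams.cut_out(n,p)
    if not r: print('no',n);return
    c=cloud(p,r[0]['pixels']);s=c[(c[:,2]>lo)&(c[:,2]<hi)]
    if len(s)<10: print(n,'few',len(c),c[:,2].max());return
    rc=cv2.minAreaRect((s[:,:2]*1000).astype(np.float32))
    print(n,round(r[0]['confidence'],2),np.array(r[0]['box']).round(),'z',np.median(s[:,2]),'rect',np.round(rc[0],1),np.round(rc[1],1),round(rc[2],1))
if __name__=='__main__':
    p=wrist();save(p,sys.argv[1])
    rep('lid_grip',p,.045,.06);rep('lid_grip',p,.02,.032);rep('tub',p,.06,.07)
    for n,h in (('lid_grip',.04),('lid_end_a',.0265)):
        for r in cams.pinpoint(n,p)[:2]: print(n,round(r['confidence'],2),np.round(r['xy'],1),onplane(p,[r['xy']],h)[0])
E
python3 m2.py w1.png
```

```text
2.6 [0.4316 0.0632 0.2587] [179.4371  -0.382   16.3296] [ 0.3678 -0.0563  0.2979] 0.08841679923153908
lid_grip 0.78 [282. 107. 378. 232.] z 0.05250523031513157 rect [437.   49.3] [58.2 16. ] 14.9
lid_grip 0.78 [282. 107. 378. 232.] z 0.027055429602746078 rect [436.1  49. ] [156.2 114. ] 14.9
tub 0.83 [459. 102. 611. 236.] z 0.06428434892136492 rect [ 512.  -178.4] [141.8 101.4] 8.5
lid_grip 0.74 [326.9 177.1] [0.4354 0.0526 0.04  ]
lid_end_a 0.96 [324.9 220.6] [0.3752 0.0368 0.0265]
lid_end_a 0.79 [326.4 125.6] [0.4933 0.0702 0.0265]
```

View pics/w1.png

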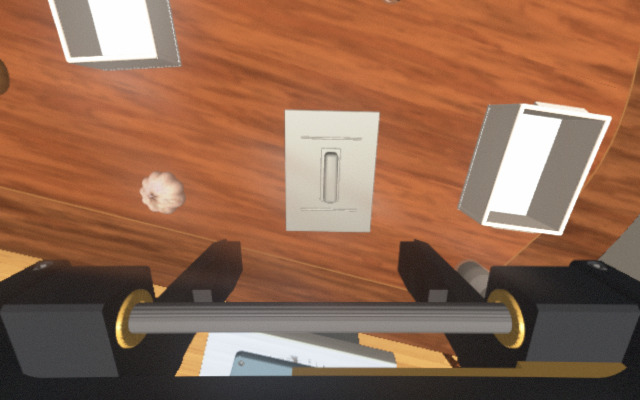

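The lid (285–378, 110–232) and the bar (320–340, 148–203) fit the given sizes exactly: centre (436.5, 49.2) mm, yaw 14.9°. The tub is at (512, -178), yaw 8.5°. Going down.

Call:
servo_tool(
  plan=[
    [2,-7,-40,0.3,0.2,-0.7],
    [3,-7,-40,0.3,0.2,-0.7],
    [0,0,-40,0,0,0],
    [0,0,-30,0,0,0],
    [0,0,-5,0,0,0],
    [0,0,0,0,0,0],
  ],
)

```text
time: 3.65
ee_pos: [0.4364, 0.0354, 0.1009]
tool_rot: [179.8, -0.2, 13.8]
wrist_force: [0.3, 0.7, 0.1]
gripper_width: 0.0882
```

Call:
servo_tool(
  plan=[
    [0,7,-5,0.1,0.1,0.5],
    [0,4,-10,0,0,0.3],
    [0,0,-10,0,0,0],
    [0,0,-8,0,0,0],
    [0,0,0,0,0,0],
  ],
)

```text
time: 4.28
ee_pos: [0.4383, 0.0472, 0.068]
tool_rot: [179.9, -0.4, 14.7]
wrist_force: [0.2, -0.6, 0.2]
gripper_width: 0.0882
```

Call:
servo_tool(
  plan=[
    [-1,2,-8,0,0.2,0.2],
    [0,0,-6,0,0,0],
    [0,0,-5,0,0,0],
    [0,0,0,0,0,0],
  ],
)

```text
time: 4.78
ee_pos: [0.4372, 0.0493, 0.0477]
tool_rot: [179.9, -0.2, 14.9]
wrist_force: [-0.1, 0.3, -0.5]
gripper_width: 0.088
```

```bash
python3 m2.py w2.png
```

```text
4.775 [0.4372 0.0493 0.0477] [179.9412  -0.1848  14.878 ] [-0.1382  0.2577 -0.4795] 0.08803110871857293
lid_grip 0.87 [201. 110. 434. 364.] z 0.052508598190789874 rect [444.1  50.9] [45.8 16. ] 14.9
lid_grip 0.87 [201. 110. 434. 364.] z 0.026995191771861774 rect [436.8  48.9] [156.2 114. ] 14.8
tub few 2546 0.09894171094389889
lid_grip 0.76 [314.9 264.1] [0.4366 0.0514 0.04  ]
lid_end_a 0.83 [317.2 149.6] [0.4937 0.0652 0.0265]
lid_end_a 0.83 [317.9 342.2] [0.3754 0.0337 0.0265]
```

Aligned. Closing on the bar.

Call:
servo_tool(
  plan=[
    [0,0,0,0,0,0],
    [0,0,0,0,0,0],
    [0,0,0,0,0,0],
    [0,0,0,0,0,0],
    [0,0,0,0,0,0],
    [0,0,0,0,0,0],
  ],
  fingers=0,
  force=40,
)

```text
time: 5.82
ee_pos: [0.4378, 0.0493, 0.0486]
tool_rot: [179.9, -0.3, 14.9]
wrist_force: [0.6, -0.3, 0.6]
gripper_width: 0.0303
```

Call:
servo_tool(
  plan=[
    [0,0,0,0,0,0],
    [0,0,0,0,0,0],
    [0,0,0,0,0,0],
  ],
)

```text
time: 6.2
ee_pos: [0.4379, 0.0493, 0.0486]
tool_rot: [179.9, -0.3, 14.9]
wrist_force: [0.1, 0.2, 0.2]
gripper_width: 0.0156
```

Call:
servo_tool(
  plan=[
    [0,0,20,0,0,0],
    [0,0,30,0,0,0],
    [0,0,30,0,0,0],
    [0,0,20,0,0,0],
    [0,0,0,0,0,0],
  ],
)

```text
time: 6.82
ee_pos: [0.4363, 0.049, 0.1505]
tool_rot: [179.9, -0.1, 14.9]
wrist_force: [0.3, -0.4, -0.5]
gripper_width: 0.0157
```

Call:
servo_tool(
  plan=[
    [15,-20,10,0,0,-1.5],
    [20,-25,10,0,0,-2],
    [20,-25,10,0,0,-2],
    [15,-15,0,0,0,-0.9],
    [0,0,0,0,0,0],
    [0,0,0,0,0,0],
  ],
)

```text
time: 7.58
ee_pos: [0.5034, -0.0379, 0.1747]
tool_rot: [-180.0, 0.5, 8.4]
wrist_force: [0.3, 0.8, -1.4]
gripper_width: 0.0154
```

```bash
cat > m3.py <<'E'
from m2 import *
p=wrist();save(p,sys.argv[1])
z=status.get_obs()['ee_pos'][2]-.0486
rep('tub',p,.060,.07);rep('lid_grip',p,.045+z,.06+z);rep('lid_grip',p,.02+z,.033+z)
E
python3 m3.py w3.png
```

```text
7.575 [ 0.5034 -0.0379  0.1747] [-179.9629    0.4561    8.4323] [ 0.2982  0.7527 -1.4206] 0.015434758632541583
tub 0.69 [418. 125. 557. 286.] z 0.06444620720017548 rect [ 513.3 -178.5] [140.8 100.8] 8.3
lid_grip 0.56 [204. 109. 435. 361.] z 0.17855251359477634 rect [508.7 -37.3] [41.8 41.1] 51.7
lid_grip 0.56 [204. 109. 435. 361.] z 0.15269613959260261 rect [502.2 -38.1] [156.4 113.8] 8.2
```

View pics/w3.png

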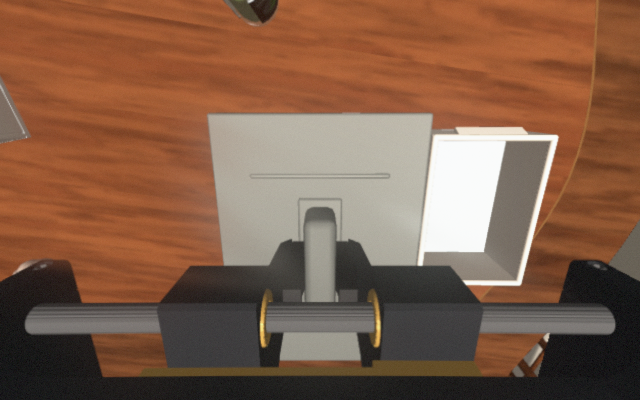

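The lid is level in the grip (210–435, 115–360), offset about 1 mm from the TCP. The tub rim (420–557, 133–285) measures 140.8×100.8 mm, centre (513.3, -178.5), yaw 8.3°. So the TCP goes to (514.5, -178.3).

Call:
servo_tool(
  plan=[
    [3,-30,0,0,-0.2,0],
    [3,-40,0,0,-0.2,0],
    [3,-35,0,0,0,0],
    [1,-18,0,0,0,0],
    [0,0,0,0,0,0],
    [0,0,0,0,0,0],
  ],
)

```text
time: 8.52
ee_pos: [0.5135, -0.1584, 0.1758]
tool_rot: [-179.9, -0.1, 9.0]
wrist_force: [-0.2, -0.2, -0.5]
gripper_width: 0.0161
```

Call:
servo_tool(
  plan=[
    [0,-8,-8,0,0,-0.3],
    [0,-8,-15,0,0,-0.3],
    [1,-4,-15,0,0,0],
    [0,0,-6,0,0,0],
    [0,0,0,0,0,0],
  ],
)

```text
time: 9.15
ee_pos: [0.514, -0.1767, 0.1276]
tool_rot: [-179.8, 0.0, 8.5]
wrist_force: [-0.2, -0.8, -0.9]
gripper_width: 0.0158
```

Call:
servo_tool(
  plan=[
    [0.5,-1.5,-3,0,0,-0.2],
    [0,0,-4,0,0,0],
    [0,0,-1,0,0,0],
    [0,0,0,0,0,0],
  ],
)

```text
time: 9.65
ee_pos: [0.5153, -0.178, 0.1198]
tool_rot: [-179.8, -0.1, 8.4]
wrist_force: [0.9, -0.2, -1.1]
gripper_width: 0.0159
```

```bash
python3 m3.py w4.png; python3 - <<'E'
from h import *
for c in('scene','top'):
    p=cams.read_camera(c);i=p['image'][110:230,310:470] if c=='scene' else p['image'][150:270,330:490]
    cv2.imwrite('pics/%s4.png'%c,cv2.resize(i[:,:,::-1],None,fx=3,fy=3,interpolation=2))
cv2.imwrite('pics/c4.png',np.hstack([cv2.imread('pics/scene4.png')[:, :400],cv2.imread('pics/w4.png')[100:400,200:600][:, :400].repeat(1,0) if 0 else cv2.resize(cv2.imread('pics/w4.png')[80:380,180:480],(360,360))]))
E
```

```text
9.65 [ 0.5153 -0.178   0.1198] [-179.836    -0.063     8.3513] [ 0.8681 -0.2379 -1.098 ] 0.01588039603441953
no tub
lid_grip 0.8 [205. 110. 433. 362.] z 0.12376003493322228 rect [ 521.5 -177.2] [46. 16.] 7.9
lid_grip 0.8 [205. 110. 433. 362.] z 0.09810942734444011 rect [ 514.2 -178.2] [156.2 113.6] 8.3
```

View pics/c4.png

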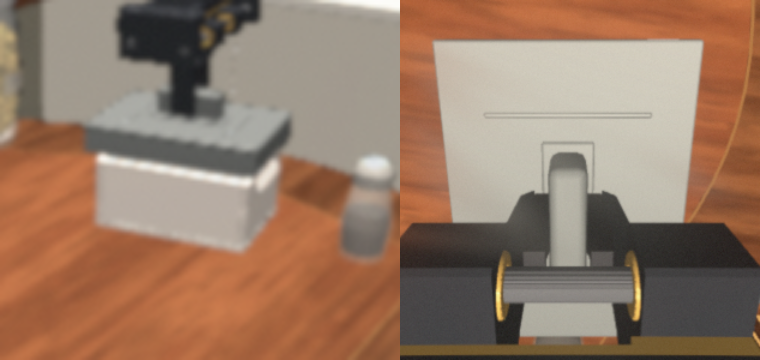

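The lid hovers squarely over the tub (left crop 90–290, 90–170), within 1 mm in x. Lowering gently onto the catches.

Call:
servo_tool(
  plan=[
    [-0.8,-0.3,-2,0,0,0],
    [0,0,-4,0,0,0],
    [0,0,-4,0,0,0],
    [0,0,-3,0,0,0],
    [0,0,0,0,0,0],
  ],
)

```text
time: 10.58
ee_pos: [0.5142, -0.1783, 0.1057]
tool_rot: [-179.8, -0.0, 8.3]
wrist_force: [-0.5, -0.3, -0.9]
gripper_width: 0.0162
```

The skirt is already 8 mm below the rim without contact force.

Call:
servo_tool(
  plan=[
    [0,0,-2,0,0,0],
    [0,0,-2,0,0,0],
    [0,0,-1,0,0,0],
    [0,0,0,0,0,0],
  ],
)

```text
time: 11.08
ee_pos: [0.5147, -0.1785, 0.1024]
tool_rot: [-179.9, -0.1, 8.3]
wrist_force: [-1.4, 0.1, 0.1]
gripper_width: 0.0158
```

Call:
servo_tool(
  plan=[
    [0,0,-2,0,0,0],
    [0,0,-2,0,0,0],
    [0,0,-2,0,0,0],
  ],
  force=60,
)

```text
time: 11.45
ee_pos: [0.5163, -0.1786, 0.1003]
tool_rot: [-180.0, -0.2, 8.3]
wrist_force: [-5.5, 2.3, 20.6]
gripper_width: 0.0155
```

Call:
servo_tool(
  plan=[
    [-1,0,-3,0,0,0],
    [-0.5,0,-3,0,0,0],
    [0,0,-2,0,0,0],
  ],
)

```text
time: 11.82
ee_pos: [0.5159, -0.1789, 0.0959]
tool_rot: [179.9, -0.2, 8.3]
wrist_force: [-3.2, 0.2, 8.9]
gripper_width: 0.0155
```

Call:
servo_tool(
  plan=[
    [-1,0,-3,0,0,0],
    [0,0,-2,0,0,0],
    [0,0,-2,0,0,0],
  ],
)

```text
time: 12.2
ee_pos: [0.5148, -0.1792, 0.0914]
tool_rot: [179.8, -0.2, 8.3]
wrist_force: [-8.4, 1.4, 20.2]
gripper_width: 0.0152
```

```bash
cat > m5.py <<'E'
from m2 import *
p=wrist();save(p,sys.argv[1])
r=cams.cut_out('lid_grip',p)
c=cloud(p,r[0]['pixels']);s=c[(c[:,2]>.06)&(c[:,2]<.087)]
rc=cv2.minAreaRect((s[:,:2]*1000).astype(np.float32));print('rect',rc)
a=np.deg2rad(8.3);d=(s[:,:2]-np.array(rc[0])/1000)@[np.cos(a),np.sin(a)]
for lo in np.arange(-.08,.08,.02):
    q=s[(d>lo)&(d<lo+.02),2]
    if len(q)>20: print(round(lo+.01,3),len(q),np.median(q))
E
python3 m5.py w5.png
```

```text
12.2 [ 0.5148 -0.1792  0.0914] [179.8148  -0.2063   8.2552] [-8.3923  1.3833 20.1764] 0.015180778859676208
rect ((513.3029174804688, -179.67059326171875), (156.4946746826172, 113.9203872680664), 8.199258804321289)
-0.07 1673 0.07058834058687896
-0.05 609 0.07058150251103755
-0.03 45 0.07280795667825006
-0.01 1059 0.06997244541287692
0.01 4617 0.06988050756651233
0.03 6956 0.06976867538495635
0.05 8014 0.06949702565049827
0.07 8041 0.06923198652023736
```

The plate is at about 69–70.5 mm all along, so both ends look home. I'll let go, then press each end with closed fingers to be sure.

Call:
servo_tool(
  plan=[
    [0,0,1,0,0,0],
    [0,0,0,0,0,0],
    [0,0,0,0,0,0],
    [0,0,0,0,0,0],
  ],
  fingers=0.6,
)

```text
time: 12.8
ee_pos: [0.5156, -0.1793, 0.0924]
tool_rot: [179.8, -0.3, 8.3]
wrist_force: [-0.2, 0.4, 0.9]
gripper_width: 0.0524
```

Call:
servo_tool(
  plan=[
    [0,0,5,0,0,0],
    [0,0,15,0,0,0],
    [0,0,20,0,0,0],
    [0,0,10,0,0,0],
    [0,0,0,0,0,0],
  ],
)

```text
time: 13.42
ee_pos: [0.5161, -0.1793, 0.1463]
tool_rot: [179.8, -0.4, 8.3]
wrist_force: [0.9, 0.0, 0.2]
gripper_width: 0.0531
```

```bash
python3 m5.py w6.png
```

```text
13.425 [ 0.5161 -0.1793  0.1463] [179.7549  -0.3956   8.2701] [0.8553 0.0497 0.1653] 0.053125031013540984
rect ((516.1932373046875, -179.12210083007812), (147.34518432617188, 114.23175811767578), 8.183012008666992)
-0.07 1505 0.07042603157300396
-0.05 1927 0.07040037749658283
-0.03 1635 0.07023015395912019
-0.01 2851 0.07006032052216192
0.01 3232 0.06986221697408773
0.03 4116 0.06974597779966121
0.05 4533 0.06956939729403919
0.07 3319 0.06937544838874295
```

Call:
servo_tool(
  plan=[
    [-20,-3,0,0,0.2,0],
    [-20,-3,0,0,0.2,0],
    [-14,-2,0,0,0,0],
    [0,0,0,0,0,0],
    [0,0,0,0,0,0],
    [0,0,0,0,0,0],
  ],
  fingers=0,
  force=20,
)

```text
time: 14.28
ee_pos: [0.4601, -0.1863, 0.1432]
tool_rot: [180.0, 0.2, 8.3]
wrist_force: [-0.6, -0.7, 0.6]
gripper_width: 0.0007
```

Call:
servo_tool(
  plan=[
    [0,0,-12,0,0,0],
    [0,0,-18,0,0,0],
    [0,0,-14,0,0,0],
    [0,0,-5,0,0,0],
    [0,0,0,0,0,0],
  ],
)

```text
time: 14.9
ee_pos: [0.4611, -0.1857, 0.0907]
tool_rot: [-180.0, 0.2, 8.4]
wrist_force: [0.5, 0.4, 0.5]
gripper_width: 0.0004
```

Call:
servo_tool(
  plan=[
    [-6,-1,-1,0,0,0],
    [0,0,-2,0,0,0],
    [0,0,-2,0,0,0],
    [0,0,-2,0,0,0],
  ],
)

```text
time: 15.4
ee_pos: [0.4554, -0.1871, 0.0862]
tool_rot: [179.9, 0.1, 8.4]
wrist_force: [-11.0, 4.6, 41.4]
gripper_width: 0.0006
```

41 N there with the tip at 69.2 mm: that end is home. Now the other end.

Call:
servo_tool(
  plan=[
    [0,0,15,0,0,0],
    [0,0,30,0,0,0],
    [25,4,10,0,0,0],
    [35,5,0,0,0,0],
    [35,5,0,0,0,0],
    [18,2,0,0,0,0],
    [0,0,0,0,0,0],
    [0,0,0,0,0,0],
  ],
)

```text
time: 16.4
ee_pos: [0.5714, -0.1714, 0.146]
tool_rot: [179.8, -0.0, 8.3]
wrist_force: [-0.5, 0.6, -0.0]
gripper_width: 0.0001
```

Call:
servo_tool(
  plan=[
    [0,0,-12,0,0,0],
    [0,0,-18,0,0,0],
    [0,0,-14,0,0,0],
    [0,0,-5,0,0,0],
    [0,0,-1,0,0,0],
    [0,0,-2,0,0,0],
  ],
)

```text
time: 17.15
ee_pos: [0.5684, -0.1722, 0.0894]
tool_rot: [179.8, 0.1, 8.2]
wrist_force: [0.1, -0.6, 0.2]
gripper_width: 0.0005
```

Call:
servo_tool(
  plan=[
    [1,0,-2,0,0,0],
    [0,0,-2,0,0,0],
    [0,0,-2,0,0,0],
  ],
)

```text
time: 17.52
ee_pos: [0.5702, -0.1723, 0.0863]
tool_rot: [179.8, 0.1, 8.2]
wrist_force: [-9.8, 1.7, 27.7]
gripper_width: 0.0006
```

The tip is at 69.3 mm with 28 N, so this end is home too. Retreating.

Call:
servo_tool(
  plan=[
    [0,0,15,0,0,0],
    [0,0,30,0,0,0],
    [-20,10,40,0,0,0],
    [-20,40,30,0,0,0],
    [-20,50,0,0,0,0],
    [-20,50,0,0,0,0],
    [0,20,0,0,0,0],
    [0,0,0,0,0,0],
  ],
)

```text
time: 18.52
ee_pos: [0.4902, 0.0017, 0.2103]
tool_rot: [179.6, -0.5, 8.1]
wrist_force: [-0.0, -0.3, 0.3]
gripper_width: 0.0005
```

```bash
python3 m5.py w7.png; sed -i "s#+'1.png'#+'9.png'#" m1.py; python3 m1.py | grep rect; python3 -c "
import cv2,numpy as np
a=cv2.imread('pics/scene9.png')[110:270,300:480]
cv2.imwrite('pics/c9.png',np.hstack([cv2.resize(a,(400,356),interpolation=2),cv2.resize(cv2.imread('pics/w7.png'),(400,356))]))"
```

```text
18.525 [0.4902 0.0017 0.2103] [179.591   -0.5265   8.1416] [-0.0256 -0.2742  0.332 ] 0.0004817483989470474
rect ((512.1807861328125, -179.83285522460938), (155.44989013671875, 114.92390441894531), 8.189155578613281)
-0.07 1602 0.06919595441349333
-0.05 2002 0.06932846251501212
-0.03 1681 0.06937174162475121
-0.01 1846 0.0694838079256032
0.01 1956 0.06949502325171211
0.03 2492 0.06938226628685003
0.05 2758 0.06921769016193959
0.07 2612 0.06919484659779793
small_tub 0.67 [201. 170. 247. 220.] zmax 0.059663508263043584 rect mm [537.8 312.9] [93.7 93.1] 20.2
lid_grip 0.9 [387. 168. 442. 235.] zmax 0.09587082166158407 rect mm [ 481.1 -112. ] [ 95.5 187.9] 39.0
spice 0.75 [313. 132. 336. 155.] zmax 0.10982624287598762 rect mm [661.2  40.3] [38.2 36.8] 87.9
garlic 0.88 [238. 251. 258. 274.] zmax 0.05132760384810448 rect mm [355.7 246.5] [20.6 23.3] 0.6
tub 0.87 [344. 171. 404. 193.] zmax 0.03907747013568799 rect mm [ 500.2 -131.4] [146.2  11.1] 7.5
tub 0.54 [192. 229. 266. 285.] zmax 0.05786377812191089 rect mm [536.3 316.9] [93.8 94.2] 19.6
small_tub 0.71 [191. 227. 264. 288.] zmax 0.05790184772319417 rect mm [536.3 316.9] [93.8 94.2] 19.6
lid_grip 0.59 [338. 149. 411. 178.] zmax 0.09354397795482235 rect mm [ 510.8 -177.2] [58.4 17. ] 9.7
spice 0.97 [270. 158. 288. 205.] zmax 0.10568326998647096 rect mm [660.9  44.7] [38.6 38.1] 48.2
spice 0.31 [193. 228. 265. 286.] zmax 0.057915894883835375 rect mm [535.7 317.4] [93.8 93.5] 19.0
garlic 0.63 [319. 259. 353. 290.] zmax 0.04987639808233011 rect mm [352.7 252.3] [16.7 11.9] 33.0
pepper 0.84 [422. 162. 445. 198.] zmax 0.08783198254083 rect mm [ 345.1 -189.8] [27.9 20.9] 28.3
```

View pics/c9.png

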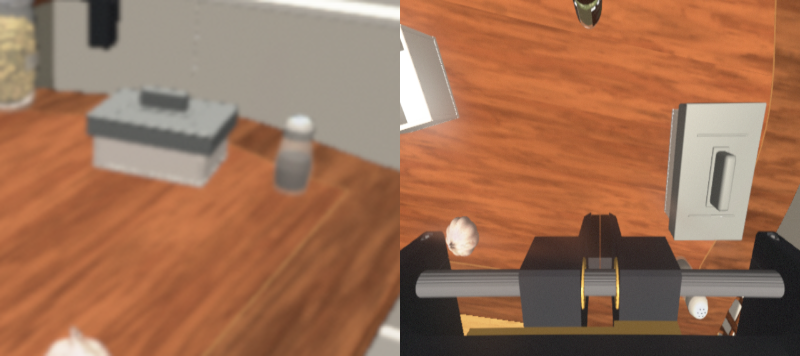

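The lid lies level on the tub (left crop 88–238, 88–150), with the plate at 69.2–69.5 mm end to end. The other things stand where they were, and the robot is clear.

```bash
python3 -c "
from bench import job
print(job.sign_off())"
```

```text
the job is handed in; nothing more can be done
None
```

The lid is on the oblong tub and snapped home at both ends, and the job was handed in at about 19 s of the 48 s allowed. I gripped the lid by its bar, set it on the tub and pressed it home. After letting go I pressed each end with closed fingers as a check.

**Seating:** the last wrist picture showed the plate level at 69.2–69.5 mm along its whole length, where fully seated is 69 mm. Pressing on the ends gave 41 N and 28 N with no further travel. An earlier reading, taken before the end presses, showed about 1 mm of tilt that was gone afterwards.

**Position:** the lid's centre is within about 2 mm of where I measured the tub before placing the lid. Afterwards I could not measure the tub itself well, because the lid covers most of it.

**Other things:** the square tub, spice jar, garlic and pepper mill measured within a few mm of where they were. The top and scene cameras differ by about 5 mm throughout. One top-camera outline of the lid came out wrong (95 × 188 mm), so I did not use it.

**Force:** the 41 N end press was slightly above 40 N. It was applied with the fingertips only, and the 40 N limit is stated for the arm and the gripper's body.

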